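# Clamp a foot cast in the rasping jig with the indexed toe stop

## Task

Clamp the plaster foot cast in the rasping jig so that it can be rasped: pull up the plunger knob of the toe stop, slide the stop along until its sprung pad has pushed the cast back against the heel block and is itself pressed in a little, then let the pin drop fully into the next hole so that the stop is locked there. Work gently, so that the plaster toe is not crushed and the pin is not forced sideways, and leave the tools lying round the jig alone.

Things in the scene. Friction and masses are not known exactly. Their poses are not given: they have to be found in the camera images.
- jig: Rasping jig fixed to the bench: plywood base 150 x 465 x 10 mm, on it two aluminium ways (together 110 mm wide, top 24 mm above the bench) with a 26 mm channel between. Origin at bench height on the long centre line. Its y axis runs along the ways from the toe stop (-y) to the heel block (+y), z is up.
- parking (a point): Fixed point of the jig, on the pin's axis at toe_stop = 0, at the ways' top. A steel index strip lies in the channel, 1 mm lower: a 46 mm parking slot here, then towards the heel block seven 9.5 mm holes, 16 mm apart. The strip is set by hand up to 8 mm either way (first hole at toe_stop 0.034 to 0.050) and the stop hides the hole under the pin: find it by feel.
- toe_stop (a joint): Place (m) of the toe stop, a grey saddle 136 mm wide, 72 mm long astride the ways: 0 fully open, grows towards the heel block (jig +y), 0.130 end of travel. Starts at 0 to 0.016, pin down in the parking slot. Slides with 7 N friction, stays where left. Its top is 37 mm above the bench; the boss (34 mm square) under the knob and the front wall (80 mm wide) reach 52 mm.
- plunger (a joint): Lift (m) of the spring plunger on the toe stop: 0 fully down (pin 7 mm deep in the slot or a hole), 0.007 pin tip resting on the strip between holes, 0.0115 upper stop. The spring pushes down with 6 N when down, 10 N when fully up; it does not stay up by itself.
- knob (a point): Centre of the black plunger knob, an upright cylinder of 28 mm diameter and 24 mm height on the pin's axis, on the jig's centre line; 79.5 mm above the bench when the plunger is down. Pull it straight up; pushed level it drives the toe stop along. Except for the cast nothing within 100 mm of it is higher than 52 mm. y along the ways, z up.
- index_pin: Steel pin of 8 mm diameter with a small chamfer at its tip, under the knob and inside the toe stop; origin on its axis, at bench height when the plunger is down. Drops by itself into a hole when it rides over one. A push of more than 30 N on the strip bends it.
- toe_pad (a joint): How far (m) the sprung pad on the front of the toe stop is pressed in: 0 is fully out, 0.022 is bottomed hard. Its spring presses with about 5.5 N at 0 and 9 N at 0.022. Pushing the cast along the ways takes 2.5 to 5.5 N.
- pad_face: Rubber face of the sprung pad, 62 mm wide, 5 mm thick, 26 to 51 mm above the bench; origin at its centre. Its working face lies 2.5 mm further towards the heel block (jig +y), 74 mm ahead of the knob's axis when the pad is out. More than 20 N on the plaster toe crushes it.
- heel_block: Low aluminium heel block with a rubber face, 106 mm wide and 30 mm high, bolted on the ways near the far end of the jig; it does not move, but is set at different places. Origin at the foot of its face, on the jig's centre line at the ways' top; the face looks to the jig's -y.
- foot_cast: Plaster foot cast with ankle, 195 x 72 x 182 mm, 0.6 kg, on the ways, 8 to 25 mm short of the heel block. Origin under the middle of its length at the sole; x points from toe to heel, z up. Toe tip 98 mm from the origin at -x, in the lowest 10 mm; the heel meets the heel block 88 to 89 mm from the origin at +x.
- rasp: Half-round rasp with an orange handle, 340 mm long, lying on the bench in front of the jig; to be left alone. Origin at the centre of its underside.
- sanding_block: Brown sanding block, 62 x 100 x 34 mm, behind the jig; to be left alone. Origin at the centre of its underside.
- brush: Flat brush with a red handle, 225 mm long, behind the jig; to be left alone. Origin at the centre of its underside.
- marker: Marker pen, 136 mm long, lying beside the toe-stop end of the jig; to be left alone. Origin at the centre of its underside.

How it is judged:
On the way, in this order (a step that is already met when the one before it is completed fails the run):
1. the plunger is pulled up until its pin is clear of the strip (value of joint plunger above 0.0065 m), for 0.1 s.
2. the toe stop's pad has pushed the cast against the heel block and is pressed in (value of joint toe_pad above 0.002 m and y of foot_cast in the frame of heel_block above -0.091 m), for 0.2 s.
At the end, for the whole second after the job is handed in: The pin is fully down in one of the round holes (plunger within 1.5 mm of its seat), the pad is pressed in between 2 and 21.5 mm and so presses the cast on the heel block; the cast stands upright (within 0.05 rad), at rest, its heel on the heel block (its origin within 91 mm of the block's face) (all of step 2 and value of joint plunger below 0.0015 m and value of joint toe_stop above 0.04 m and value of joint toe_pad below 0.0215 m and angle between foot_cast's own z axis and vertical below 0.05 rad and linear speed of foot_cast below 0.01 m/s); the robot touches nothing.
It fails at once if the plaster toe is crushed: more than 20 N between pad and cast (contact force between pad_face and foot_cast above 20 N).
It fails at once if the pin is forced: more than 30 N on it (contact force between index_pin and anything else above 30 N).
It fails at once if the cast is tipped (angle between foot_cast's own z axis and vertical above 0.15 rad).
It fails at once if a bystanding tool is moved by more than 15 mm (distance of any of rasp, sanding_block, brush, marker from where it was at the start of the episode above 0.015 m).
It also fails if it takes over 64 s, if anything falls off the work surface, if the arm or the gripper's body presses on something with over 40 N, if the wrist force passes 120 N, or if a joint passes its speed limit or range.

## Robot

A 6-joint arm with a two-finger parallel gripper is mounted at the origin on a cart in front of the work surface, level with it; the furniture and walls round the work are solid. World frame = base frame: x ahead of the robot, y to its left, z up, the work surface at z = 0. Lengths are in m, angles in rad, forces in N, time in s.
With the tool pointing down it reaches from about 0.35 to 0.975 m from the base axis. Payload 4.9 kg.
Tool frame: the origin (TCP) lies between the finger pads; the fingertips stand 19 mm ahead of it and the grasp point (between the pads) is the TCP; z points along the fingers, y is the direction in which the jaws open and shut (so a half turn about z gives the same grasp; the last joint's range is limited). The gripper opens to 85 mm and grips with 20 to 120 N. Pads are 22 mm wide; open, the fingers measure 114 mm over their backs; the gripper's body (76 mm by 85 mm) begins 54 mm behind the grasp point. The pads swing forward as they close: fully open they stand 13 mm farther back than shut.
Start: joints at [-1.413, 0.053, 1.613, -0, 1.476, -0.119], TCP at [0.171, -0.601, 0.218] pointing down, gripper open.
Joint ranges: [-3.01, 3.01], [-1.01, 2.22], [0.06, 2.58], [-1.02, 4.17], [0.09, 2.62], [-3.14, 3.14]. Speed limits (rad/s): [2.57, 2.57, 3.14, 3.14, 3.14, 3.14].

## Interface

Orientations are given as a unit quaternion [w, x, y, z].
In Python, from plant import state, grab_frame, calibration, job_done gives the robot as it stands. The module is installed in compiled form; this text tells all that it offers.
- The arm moves only by the tool servo_tool, never from a script. Its argument "deltas" is a list that holds one entry, the list of rows, each a list of 5 numbers: the finger opening in mm, from 0 to 85.4, then the shift along the world's x, y, z in mm, then the turn about the world's z in units of 6 degrees (1.0 is 6 degrees). A call has 1 to 5 rows; each row is the pose to reach, as a shift and turn from the pose commanded when the call began; what a row does not reach only later rows make up. A row lasts 1/8 s, in which the tool goes at most 62.5 mm and 10.7 degrees, less where a joint would pass 70% of its speed; a pose out of reach is approached as far as the arm can. A call with a gripper value outside its range is refused whole. The fingers move at their own pace and stop on an object; the grip force is fixed at half the most. Time passes only in rows, so rows that repeat a pose let the fingers close. It gives the time, the measured TCP pose, the force and the opening at its end, in the units of the state.
- state(): the state, without advancing time (a new reading comes with each control period).
- grab_frame(name): name is "scene" or "top" or "wrist"; returns the picture (480x640x3 uint8, red, green, blue); there is no depth.
- calibration(name): a dict with "intrinsics" (3x3 intrinsics, pixels), "k1" (the pictures are not rectified: a ray, as slopes to the right and down, at radius r is drawn at 1 + k1 r^2 times it, then the intrinsics apply), "world_from_camera" (4x4, takes a point from camera to world coordinates). Camera axes: x right, y down, z forward; pixel columns grow to the right and rows downward; lengths in m; the calibration is good to about 2 mm. A picture is of the moment at which its call begins: read the wrist's pose just before it. calibration takes no time and is no camera call; for the wrist camera it gives the pose at the moment of the call.
- job_done(): hands the job in, once; it reports no verdict.
The state is a dict: "time": time; "joint_pos": joint angles; "joint_vel": joint speeds; "joint_efforts": joint torques, N m; "tool_pos": TCP position; "tool_rot": TCP orientation; "contact_force": force on the tool from outside, world axes, zero at the start; "ft_torque": the same for the moment, N m; "gripper_width": opening from 0.0 (shut) to 1.0 (fully open).
Only numpy, scipy, OpenCV 4.12 (cv2) and the standard library are available. Lean on these libraries where they do the work, as an engineer would, in place of code of your own. Each camera call takes 0.05 s, during which the arm holds its last target.

## Working session

There is one attempt and no reset: what is moved stays moved. The work goes in short steps, Python scripts to look and compute and a tool call to move; the robot and the scene stay as the last step left them, time stands still between calls to the robot, and variables do not carry over. Pictures are saved under pics/ and viewed, and the job is handed in when it is done.

Besides the shell and the picture viewer there is one more tool, called after "Call:" as name([rows], argument=value, ...), one row to a line, values as JSON. servo_tool: Moves the arm, as the interface text tells. Its arguments: {"type":"object","properties":{"deltas":{"type":"array","items":{"type":"array","items":{"type":"array","items":{"type":"number"}}}}},"required":["deltas"]}

```bash
mkdir -p pics; python3 - <<'E'
from plant import *
import cv2
print(state())
for n in("scene","top"):
    cv2.imwrite(f"pics/{n}0.png",grab_frame(n)[:,:,::-1]); c=calibration(n); print(n,c)
E
```

```text
{'time': 0.0, 'joint_pos': array([-1.41302413e+00,  5.33302825e-02,  1.61425732e+00,  2.76130339e-05,
        1.47597775e+00, -1.19014681e-01]), 'joint_vel': array([ 0.00171975, -0.00067176, -0.00081422, -0.00031102, -0.00063585,
        0.00089159]), 'joint_efforts': array([-3.07502805e-04, -3.93684018e+01, -3.70172989e+01, -2.03419104e-04,
        7.01311394e-03,  1.14133258e-05]), 'tool_pos': array([ 0.17069183, -0.60058989,  0.21720141]), 'tool_rot': array([-9.86431180e-04,  9.90438603e-01,  1.37950718e-01, -5.37241999e-06]), 'contact_force': array([-0.06780158, -0.03208823,  0.29317483]), 'ft_torque': array([0.02856601, 0.00793777, 0.0072517 ]), 'gripper_width': 0.9956007806366254}
scene {'intrinsics': array([[610.08404364,   0.        , 312.93582198],
       [  0.        , 610.08404364, 244.17943862],
       [  0.        ,   0.        ,   1.        ]]), 'k1': 0.026188708531312117, 'world_from_camera': array([[-0.86924906, -0.19164701,  0.45571647,  0.02743485],
       [-0.49425911,  0.35679967, -0.79271806,  0.99626737],
       [-0.01067744, -0.91431144, -0.40487106,  0.59571501],
       [ 0.        ,  0.        ,  0.        ,  1.        ]])}
top {'intrinsics': array([[543.59287644,   0.        , 321.33928218],
       [  0.        , 543.59287644, 241.90270415],
       [  0.        ,   0.        ,   1.        ]]), 'k1': 0.005082549117154655, 'world_from_camera': array([[-0.02349464, -0.99157699,  0.1273698 ,  0.44899359],
       [-0.99967637,  0.02454523,  0.00668487,  0.02099519],
       [-0.00975488, -0.12717153, -0.99183277,  1.17890494],
       [ 0.        ,  0.        ,  0.        ,  1.        ]])}
```

View pics/scene0.png

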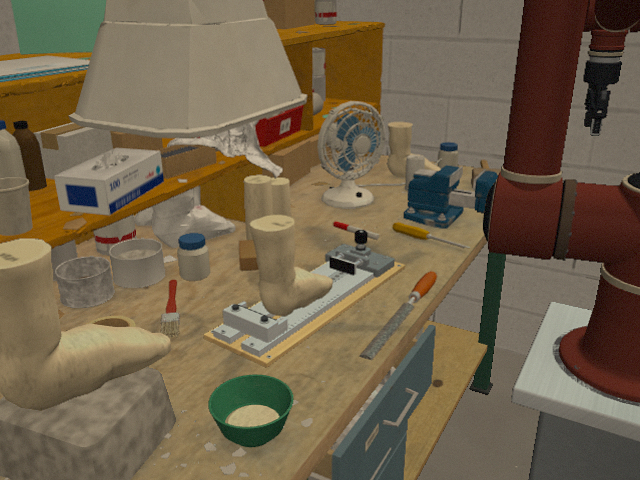

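View pics/top0.png

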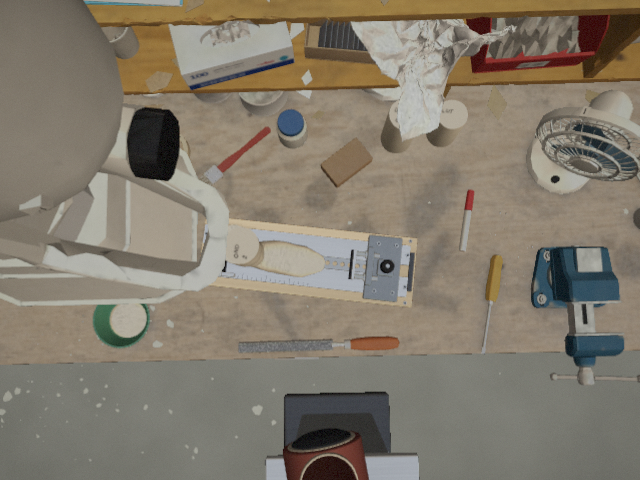

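The top view shows the knob near (387,266), the saddle spanning columns 365-405, the cast at 232-325 and the heel block under the lamp near 225. Next I'll enlarge both crops.

```bash
cat > h.py <<'E'
import numpy as np, cv2
from plant import calibration
def ray(n,u,v,c=None):
    c=c or calibration(n); K=c['intrinsics']
    x=np.array([(u-K[0,2])/K[0,0],(v-K[1,2])/K[1,1]]); s=x.copy()
    for _ in range(20): s=x/(1+c['k1']*(s@s))
    T=c['world_from_camera']; return T[:3,3],T[:3,:3]@np.array([s[0],s[1],1])
def atz(n,u,v,z,c=None):
    o,d=ray(n,u,v,c); return o+d*(z-o[2])/d[2]
def px(n,p,c=None):
    c=c or calibration(n); K=c['intrinsics'];T=c['world_from_camera']
    q=T[:3,:3].T@(np.array(p)-T[:3,3]); s=q[:2]/q[2]; s=s*(1+c['k1']*(s@s)); return K[0,0]*s[0]+K[0,2],K[1,1]*s[1]+K[1,2]
E
python3 - <<'E'
import cv2
a=cv2.imread('pics/top0.png')[210:315,215:425]; cv2.imwrite('pics/t0c.png',cv2.resize(a,None,fx=3.8,fy=3.8,interpolation=cv2.INTER_CUBIC))
a=cv2.imread('pics/scene0.png')[205:365,200:410]; cv2.imwrite('pics/s0c.png',cv2.resize(a,None,fx=3.7,fy=3.7,interpolation=cv2.INTER_CUBIC))
E
```

```text
(no output)
```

View pics/t0c.png

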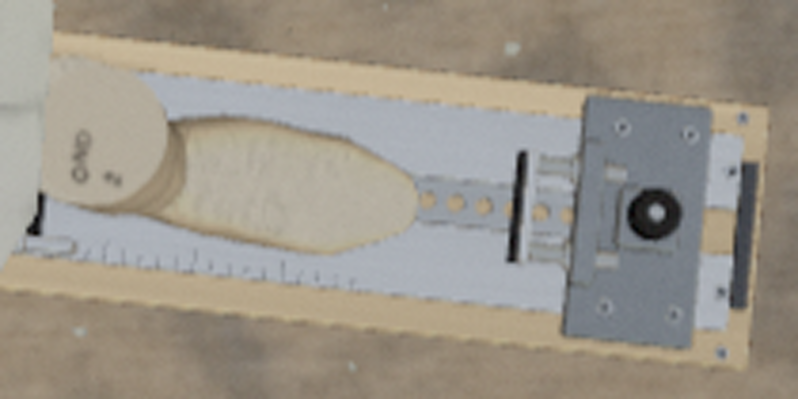

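View pics/s0c.png

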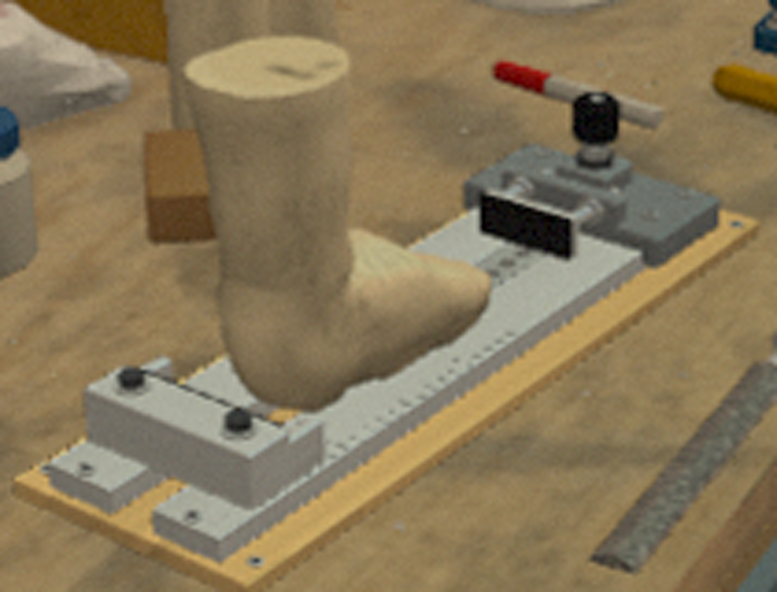

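```bash
python3 - <<'E'
from h import *
f=lambda a,b,z:atz('top',215+a/3.8,210+b/3.8,z)
k=f(655,213,.0915);print('knob',k)
# scene knob top center crop (597,99)
print('scene knobtop',atz('scene',200+597/3.7,205+99/3.7,.0915))
A=f(55,35,.01);B=f(768,104,.01);C=f(0,288,.01);D=f(745,369,.01)
for p in(A,B,C,D):print(p)
print('base dir',(A-B)/np.linalg.norm(A-B),(C-D)/np.linalg.norm(C-D),'end',B-D,np.linalg.norm(B-D))
d=(A-B)/np.linalg.norm(A-B)+(C-D)/np.linalg.norm(C-D);d/=np.linalg.norm(d);print('dir',d,'yaw',np.degrees(np.arctan2(d[1],d[0])))
print('mid end', ((B+D)/2), 'off', k-(B+D)/2)
for a,b in((428,199),(456,203),(484,207),(541,212),(567,215)):
    p=f(a,b,.023);print('hole',p,(p-k)@d)
print('toe',[(f(417,200,z)-k)@d for z in(.028,.035)])
print('pad top edge',(f(516,207,.051)-k)@d)
# lateral of knob re centreline
E
```

```text
knob [ 0.53661132 -0.10274588  0.0915    ]
scene knobtop [ 0.53626554 -0.0968151   0.0915    ]
[0.65399482 0.22819235 0.01      ]
[ 0.60386894 -0.17875963  0.01      ]
[0.50968151 0.25961844 0.01      ]
[ 0.4543024  -0.15899573  0.01      ]
base dir [0.12225005 0.99249933 0.        ] [0.13114889 0.99136268 0.        ] end [ 0.14956654 -0.01976391  0.        ] 0.1508667018391572
dir [0.12670075 0.99194099 0.        ] yaw 82.72101758302128
mid end [ 0.52908567 -0.16887768  0.01      ] off [0.00752565 0.0661318  0.0815    ]
hole [0.55309493 0.01639981 0.023     ] 0.1202739730732394
hole [0.55046049 0.00074824 0.023     ] 0.10441475433625119
hole [ 0.54782816 -0.01489127  0.023     ] 0.08856776837227388
hole [ 0.54424135 -0.04674768  0.023     ] 0.056513640564800044
hole [ 0.54220293 -0.06125232  0.023     ] 0.04186762077701134
toe [np.float64(0.12629547854398282), np.float64(0.12620635725256996)]
pad top edge 0.07171131648694704
```

Call:
servo_tool([
  [[85, 0, 0, 40, 0], [85, 20, 40, 80, -0.6], [85, 40, 90, 80, -1.4], [85, 70, 140, 80, -2.2], [85, 100, 190, 80, -3]],
])

```text
time: 0.72
tool_pos: [0.2713, -0.4094, 0.2979]
tool_rot: [-0.0, 1.0, -0.02, 0.0]
contact_force: [0.6, -0.1, 0.3]
gripper_width: 1.0
```

Call:
servo_tool([
  [[85, 50, 50, 0, -0.8], [85, 100, 100, 0, -0.8], [85, 150, 150, 0, -0.8], [85, 200, 200, 0, -0.8], [85, 230, 240, 0, -0.8]],
])

```text
time: 1.35
tool_pos: [0.4888, -0.1848, 0.2979]
tool_rot: [-0.0, 0.998, -0.061, -0.0]
contact_force: [0.4, 0.0, 0.2]
gripper_width: 0.999
```

```bash
python3 - <<'E'
from plant import *
s=state();print(s['time'],s['tool_pos'],s['tool_rot'],s['contact_force'],s['gripper_width'])
c=calibration('wrist');import pickle;pickle.dump(c,open('w1.pkl','wb'))
import cv2;cv2.imwrite('pics/w1.png',grab_frame('wrist')[:,:,::-1])
E
```

```text
1.35 [ 0.48884297 -0.1848027   0.29793035] [-8.75320550e-06  9.98167136e-01 -6.05172641e-02 -1.70074670e-04] [0.41082507 0.04437267 0.1911186 ] 0.9992294009649558
```

View pics/w1.png

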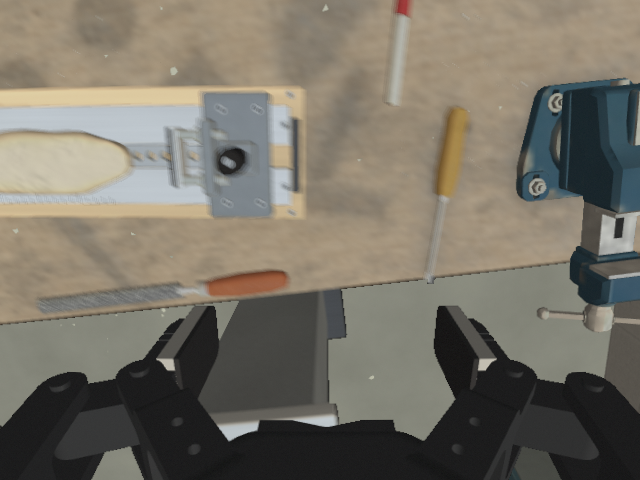

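The jig lies horizontal in the wrist view, so the jaw line matches the ways. The knob is near (232,160). The arm was still moving, so I'll let it settle and measure again.

Call:
servo_tool([
  [[85, 0, 70, -40, 0], [85, 0, 70, -60, 0], [85, 0, 70, -60, 0], [85, 0, 70, -60, 0]],
])

```text
time: 1.9
tool_pos: [0.4882, -0.1174, 0.2394]
tool_rot: [0.0, 0.998, -0.061, 0.001]
contact_force: [-0.1, 0.2, 0.1]
gripper_width: 0.995
```

```bash
python3 - <<'E'
from plant import *
s=state();print(s['time'],s['tool_pos'],s['tool_rot'],s['contact_force'],s['gripper_width'])
c=calibration('wrist');import pickle;pickle.dump(c,open('w2.pkl','wb'))
import cv2;a=grab_frame('wrist')[:,:,::-1];cv2.imwrite('pics/w2.png',a)
E
```

```text
1.9 [ 0.48815087 -0.11740576  0.23944724] [ 3.59266415e-04  9.98148569e-01 -6.08194797e-02  5.44795343e-04] [-0.06931052  0.22825446  0.14134824] 0.9951980817081802
```

View pics/w2.png

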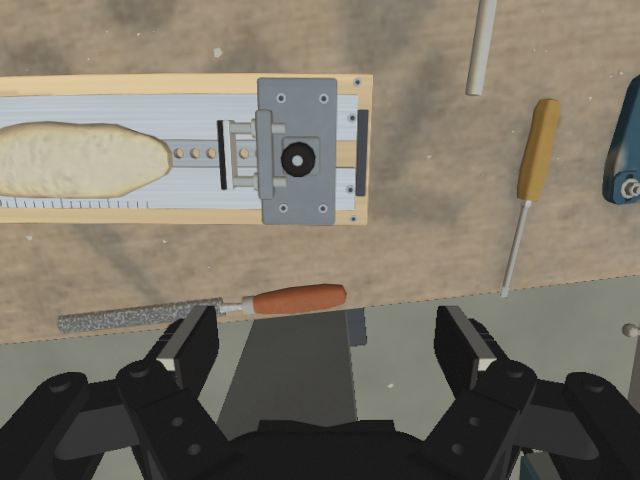

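The view is sharp: knob top (297,160), pad face left edge at column 218, toe tip (172,158), and holes at columns 179, 196, 212 and 245 near row 153.

```bash
python3 - <<'E'
from h import *
import pickle;c=pickle.load(open('w2.pkl','rb'))
f=lambda a,b,z:atz('w',a,b,z,c)
k=f(297.5,160,.0915);print('knob',k)
B=f(372,74,.01);A=f(0,76,.01);D=f(368,224,.01);C=f(0,223,.01)
u=lambda v:v/np.linalg.norm(v)
d=u(u(A-B)+u(C-D));print(d,u(A-B),u(C-D),np.linalg.norm(B-D))
n=np.array([d[1],-d[0],0]);print('lat knob vs mid',(k-(A+C)/2)@n,(k-(B+D)/2)@n)
for a in(179,196,212,245):p=f(a,153.5,.023);print((p-k)@d,(p-k)@n)
print('pad',(f(218,155,.051)-k)@d,'toe',(f(172,158,.033)-k)@d,(f(172,158,.033)-k)@n)
h=f(297,140,.037)
print('saddle front/back',[(f(x,150,.037)-k)@d for x in(258,336)])
print('tool yaw',)
print('end strip',(B-k)@d)
a=cv2.imread('pics/w2.png')[60:240,130:390];cv2.imwrite('pics/w2c.png',cv2.resize(a,None,fx=3,fy=3,interpolation=cv2.INTER_CUBIC))
E
```

```text
knob [ 0.53697129 -0.10086434  0.0915    ]
[0.12970352 0.99155282 0.        ] [0.13327638 0.99107891 0.        ] [0.12612898 0.99201385 0.        ] 0.14812714582781308
lat knob vs mid -0.0003590939575201133 -0.00042533376432623285
0.12109700042780577 -0.0003142166975395729
0.10425681669398593 -0.00031571995541031467
0.088476436341796 -0.0003008269340239127
0.056101978961365456 -0.00022149316797404476
pad 0.0748117652421597 toe 0.12447035465640073 -0.0037906649333753106
saddle front/back [np.float64(0.04080894300512016), np.float64(-0.03207533536191849)]
tool yaw
end strip -0.0661060647647588
```

View pics/w2c.png

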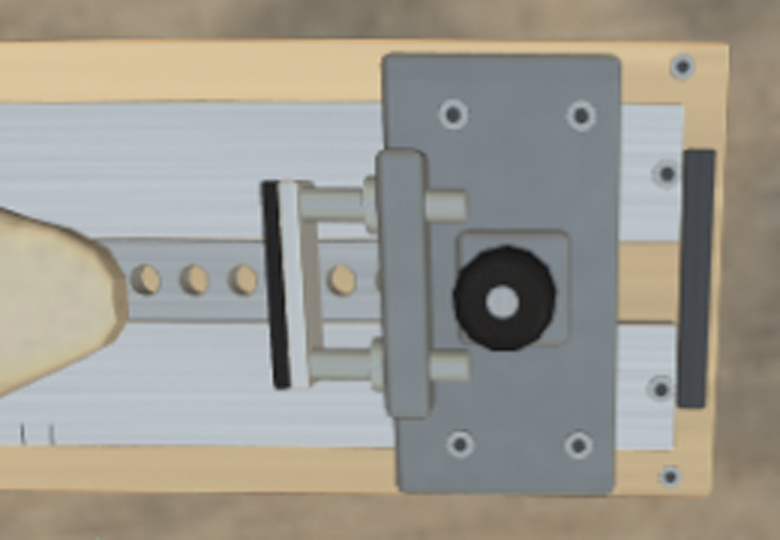

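```bash
python3 - <<'E'
from h import *
k=np.array([.537,-.1015,0]);d=np.array([.1283,.9917,0]);n=np.array([d[1],-d[0],0])
for a,b in((145,373),(200,394),(278,424)):
    p=atz('scene',200+a/3.7,205+b/3.7,.054);print(p,(p-k)@d,(p-k)@n)
# scene check knob & toe tip crop (490,290) , pad top edge
p=atz('scene',200+597/3.7,205+99/3.7,.0915);print('knob scene',(p-k)@d,(p-k)@n)
for a,b in((482,195),(575,218)):
    p=atz('scene',200+a/3.7,205+b/3.7,.051);print('pad',(p-k)@d,(p-k)@n)
# top: rubber of heel block crop (38,215)
for q in((44,195),(42,235),(33,235)):
    p=atz('top',215+q[0]/3.8,210+q[1]/3.8,.054);print('top heel',(p-k)@d,(p-k)@n)
E
python3 - <<'E'
import cv2
a=cv2.imread('pics/scene0.png')[290:360,215:300]; cv2.imwrite('pics/s0d.png',cv2.resize(a,None,fx=8,fy=8,interpolation=cv2.INTER_CUBIC))
E
```

```text
[0.61884263 0.23486261 0.054     ] 0.3440712114879633 0.038008014315705774
[0.58393927 0.23874325 0.054     ] 0.34344153695610485 0.002896466578096444
[0.53635864 0.24417182 0.054     ] 0.34272045538587215 -0.04498573159917501
knob scene 0.004551779828912543 -0.0013294331912892903
pad 0.07905878838764947 0.02693123450615405
pad 0.07339441118063797 -0.03233192228407096
top heel 0.3280205732740482 -0.021636872141217435
top heel 0.3263216323994368 -0.043498089977772623
top heel 0.33121644226746155 -0.0440107423873116
```

View pics/s0d.png

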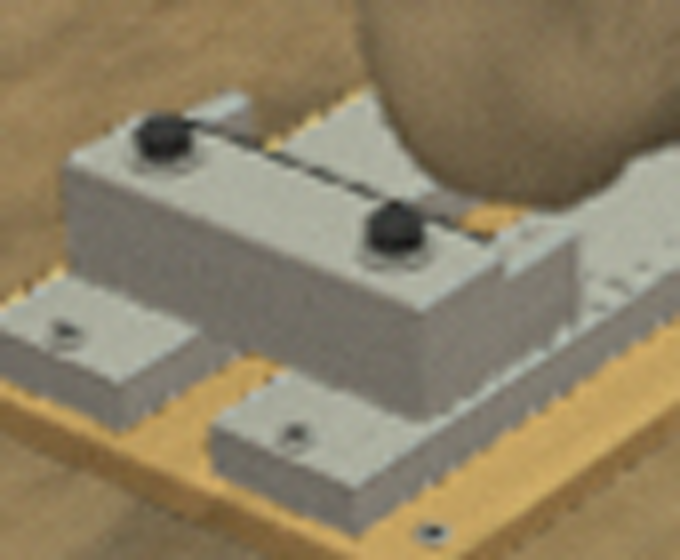

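```bash
python3 - <<'E'
from h import *
a=cv2.imread('pics/top0.png')[240:300,200:270]; cv2.imwrite('pics/t0d.png',cv2.resize(a,None,fx=10,fy=10,interpolation=cv2.INTER_CUBIC))
E
```

```text
(no output)
```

View pics/t0d.png

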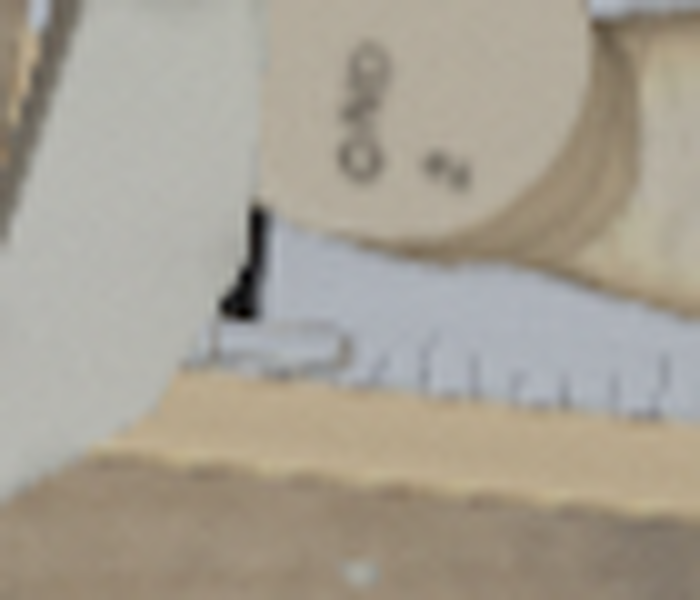

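```bash
python3 - <<'E'
from h import *
k=np.array([.537,-.1015,0]);d=np.array([.1283,.9917,0])
for u,v,z in((226.4,266,.024),(226.2,271,.024),(226.2,271,.026),(222,271,.054)):print((atz('top',u,v,z)-k)@d)
E
```

```text
0.33293537150037705
0.33200156684838555
0.3316174411905355
0.334921721856786
```

The top view puts the heel face about 333 mm ahead of the knob, and the scene view about 337. That makes the cast's gap about 23 mm. The hole grid is about 8.4+16k mm ahead of the pin, so the suitable hole is at about +88 mm. Next I'll go to the knob.

Call:
servo_tool([
  [[85, 49, 16, -40, 0], [85, 49, 16, -80, 0], [85, 49, 16, -110, 0], [85, 49, 16, -110, 0]],
])

```text
time: 2.45
tool_pos: [0.5357, -0.1012, 0.1267]
tool_rot: [-0.0, 0.998, -0.061, -0.002]
contact_force: [-0.4, 0.4, 0.7]
gripper_width: 0.994
```

```bash
python3 - <<'E'
from plant import *
s=state();print(s['time'],s['tool_pos'],s['tool_rot'],s['contact_force'],s['gripper_width'])
import cv2;a=grab_frame('wrist')[:,:,::-1];cv2.imwrite('pics/w3.png',a)
E
```

```text
2.45 [ 0.53568817 -0.10119524  0.12673042] [-4.72983826e-04  9.98122225e-01 -6.12196315e-02 -1.98933650e-03] [-0.38547854  0.35037034  0.6722713 ] 0.9942540347927337
```

View pics/w3.png

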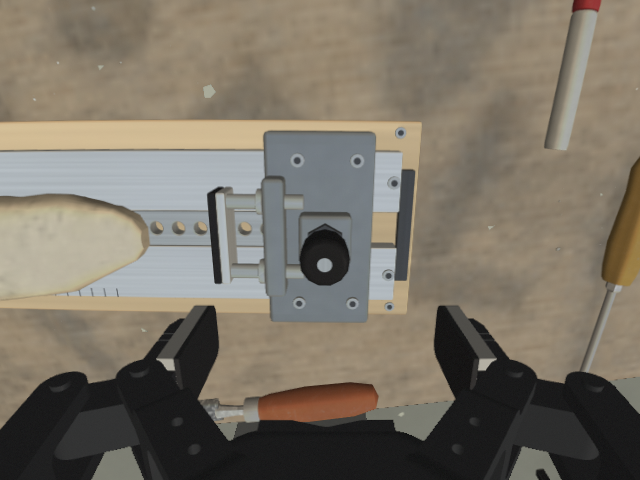

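The knob, at column 325, is centred between the fingers. I'll descend to z = 0.080 and close.

Call:
servo_tool([
  [[85, 1, 0, -25, 0], [85, 1, 0, -47, 0], [85, 1, 0, -47, 0], [60, 1, 0, -47, 0], [45, 1, 0, -47, 0]],
])

```text
time: 3.12
tool_pos: [0.5392, -0.1012, 0.0836]
tool_rot: [0.0, 0.998, -0.061, 0.002]
contact_force: [0.5, -0.7, 0.1]
gripper_width: 0.597
```

Call:
servo_tool([
  [[36, 0, 0, 0, 0], [32, 0, 0, 0, 0], [29, 0, 0, 0, 0], [26, 0, 0, 0, 0], [20, 0, 0, 0, 0]],
])

```text
time: 3.75
tool_pos: [0.5378, -0.1006, 0.0813]
tool_rot: [-0.0, 0.998, -0.061, -0.0]
contact_force: [0.3, -0.3, -0.4]
gripper_width: 0.232
```

Call:
servo_tool([
  [[20, 0, 0, 0, 0], [20, 0, 0, 0, 0], [20, 0, 0, 0, 0], [20, 0, 0, 0, 0]],
])

```text
time: 4.25
tool_pos: [0.5378, -0.1006, 0.0814]
tool_rot: [0.0, 0.998, -0.061, -0.0]
contact_force: [0.7, -0.0, 0.2]
gripper_width: 0.233
```

```bash
python3 - <<'E'
from plant import *
s=state();print(s['time'],s['tool_pos'],s['tool_rot'],s['contact_force'],s['gripper_width'])
import cv2;a=grab_frame('wrist')[:,:,::-1];cv2.imwrite('pics/w4.png',a)
E
```

```text
4.25 [ 0.53782904 -0.10059394  0.08140959] [ 1.28146990e-07  9.98166468e-01 -6.05285229e-02 -2.86896216e-07] [ 0.71110176 -0.0435744   0.2417968 ] 0.23271734813992292
```

View pics/w4.png

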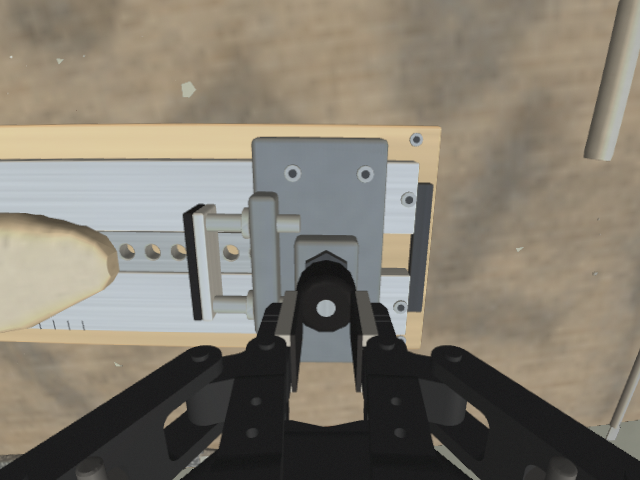

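The reading of 0.233 × 85 is about 20 mm, which equals the command, so the grip isn't confirmed. I'll command tighter to test it.

Call:
servo_tool([
  [[10, 0, 0, 0, 0], [10, 0, 0, 0, 0], [10, 0, 0, 0, 0], [10, 0, 0, 0, 0]],
])

```text
time: 4.8
tool_pos: [0.5378, -0.1006, 0.0814]
tool_rot: [-0.0, 0.998, -0.061, -0.0]
contact_force: [0.6, -0.3, 0.5]
gripper_width: 0.117
```

```bash
python3 - <<'E'
from plant import *
from h import *
c=calibration('wrist');print(state()['tool_pos'])
k=np.array([.5375,-.101,0])
for z in(.0675,.0915):print('knob exp',px('w',k+[0,0,z],c))
s=state()['tool_pos'];print('tcp px',px('w',s,c),px('w',s-[0,0,.019],c))
o=c['world_from_camera'];print(o)
print('knob by obs', atz('w',326,308,.0915,c))
cv2.imwrite('pics/s5.png',cv2.resize(grab_frame('scene')[180:290,300:440,::-1],None,fx=5,fy=5,interpolation=cv2.INTER_CUBIC))
E
```

```text
[ 0.53780677 -0.10059219  0.08140178]
knob exp (np.float64(326.3286472335948), np.float64(281.3422606561628))
knob exp (np.float64(326.38447683515597), np.float64(303.59938787193016))
tcp px (np.float64(325.39251224513885), np.float64(293.0094800228365)) (np.float64(325.4436391410556), np.float64(276.83256420774507))
[[-1.20900769e-01 -9.48486120e-01 -2.92843104e-01  6.11311370e-01]
 [-9.92664598e-01  1.15519188e-01  3.56695010e-02 -1.09792292e-01]
 [-3.02919062e-06  2.95007452e-01 -9.55494952e-01  2.38526660e-01]
 [ 0.00000000e+00  0.00000000e+00  0.00000000e+00  1.00000000e+00]]
knob by obs [ 0.53542183 -0.10057977  0.0915    ]
```

View pics/s5.png

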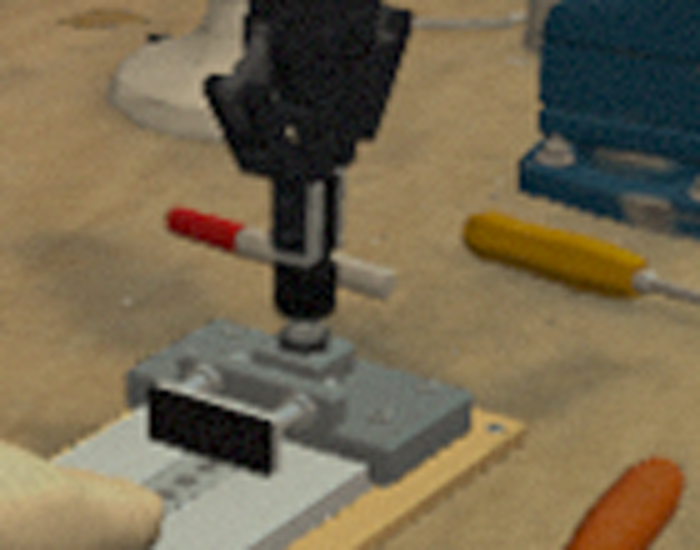

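```bash
python3 - <<'E'
from plant import *
from h import *
a=grab_frame('wrist')[:,:,::-1];cv2.imwrite('pics/w5.png',cv2.resize(a[220:420,200:460],None,fx=3,fy=3,interpolation=cv2.INTER_CUBIC))
c=calibration('scene');s=state();print(s['contact_force'],s['gripper_width'])
t=s['tool_pos']
for dz in(0,-.019,-.006,):
  u,v=px('scene',t+[0,0,dz],c);print(dz,(u-300)*5,(v-180)*5)
for z in(.0675,.0915):
  u,v=px('scene',[.537,-.101,z],c);print(z,(u-300)*5,(v-180)*5)
E
```

```text
[-0.34442802 -1.04075301 -0.721474  ] 0.11936816246622882
0 306.76551094745236 276.7917048014857
-0.019 305.82057436168157 317.26138902550076
-0.006 306.4656708161067 289.62293434332054
0.0675 308.20495616284575 306.50329608623053
0.0915 309.42126751013575 255.14063822181257
```

View pics/w5.png

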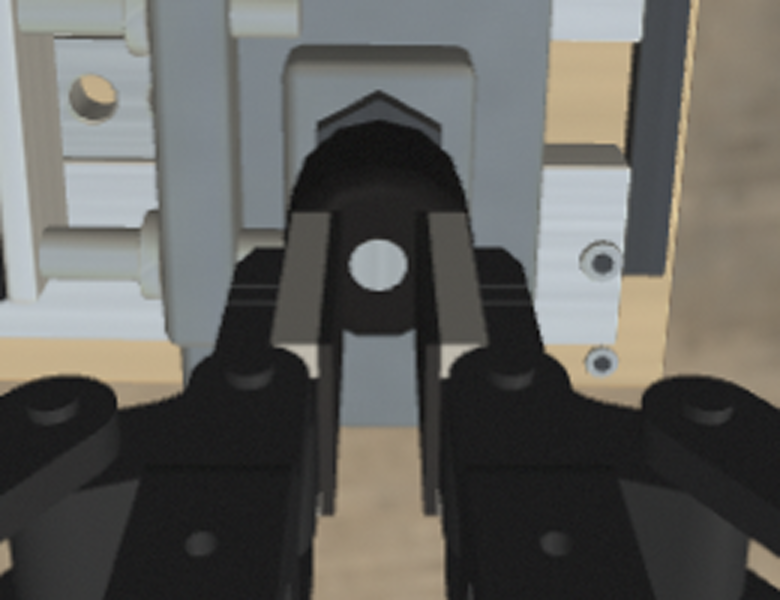

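```bash
python3 - <<'E'
from plant import *
from h import *
c=calibration('wrist');t=state()['tool_pos']
for z in(.0624,.07,.08,.09,.1,.11):
  print(z,px('w',[t[0]+.011,t[1]+.005,z],c),px('w',[t[0]-.011,t[1]-.005,z],c))
E
```

```text
0.0624 (np.float64(312.78570878785), np.float64(257.5708208407976)) (np.float64(337.72614326812993), np.float64(295.37803756820585))
0.07 (np.float64(312.25603239314097), np.float64(262.9914743066398)) (np.float64(338.18342120865265), np.float64(302.07793108348505))
0.08 (np.float64(311.4909409239258), np.float64(270.8255935170005)) (np.float64(338.84130187653375), np.float64(311.72353404640967))
0.09 (np.float64(310.63594566559226), np.float64(279.586245737364)) (np.float64(339.57277466830396), np.float64(322.4572465784754))
0.1 (np.float64(309.6743812547775), np.float64(289.44641379515525)) (np.float64(340.3906941955096), np.float64(334.4709851873255))
0.11 (np.float64(308.58524626247277), np.float64(300.6244596205309)) (np.float64(341.3110235751074), np.float64(348.0036304761899))
```

At a 10 mm opening nothing is gripped: the pads closed above the 28 mm knob. So the fingertips are really about 10-20 mm above the reported TCP, not 19 mm below it. I'll open, lower 18 mm and look again.

Call:
servo_tool([
  [[48, 0, 0, 0, 0], [48, 0, 0, 0, 0], [48, 0, 0, 0, 0], [48, 0, 0, 0, 0]],
])

```text
time: 5.4
tool_pos: [0.5378, -0.1006, 0.0814]
tool_rot: [-0.0, 0.998, -0.061, 0.0]
contact_force: [0.9, -0.4, -0.2]
gripper_width: 0.563
```

Call:
servo_tool([
  [[48, 0, 0, -5, 0], [48, 0, 0, -10, 0], [48, 0, 0, -14, 0], [48, 0, 0, -18, 0], [48, 0, 0, -18, 0]],
])

```text
time: 6.02
tool_pos: [0.5375, -0.1005, 0.0628]
tool_rot: [-0.0, 0.998, -0.061, -0.0]
contact_force: [0.6, 0.0, 0.2]
gripper_width: 0.56
```

```bash
python3 - <<'E'
from plant import *
from h import *
s=state();print(s['tool_pos'],s['contact_force'],s['gripper_width'])
a=grab_frame('wrist')[:,:,::-1];b=grab_frame('scene')[180:290,300:440,::-1]
a=cv2.resize(a[200:420,190:460],(400,326));b=cv2.resize(b,(400,326),interpolation=cv2.INTER_CUBIC)
cv2.imwrite('pics/w6.png',np.hstack([a,b]))
E
```

```text
[ 0.53746607 -0.10046818  0.06281898] [0.60124072 0.01606809 0.23264423] 0.5603049928013405
```

View pics/w6.png

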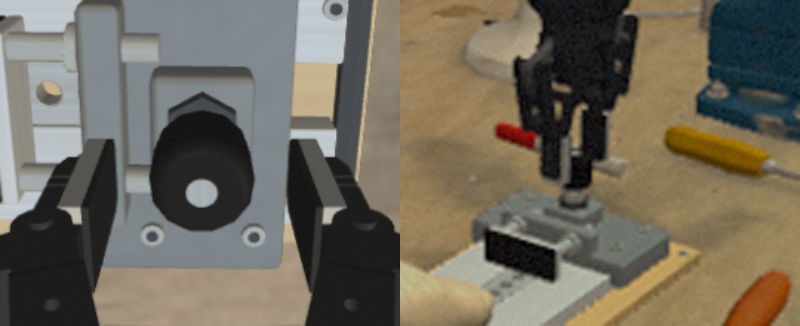

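```bash
python3 - <<'E'
from h import *
cv2.imwrite('pics/s6.png',cv2.resize(cv2.imread('pics/w6.png')[100:230,500:660],None,fx=5,fy=5,interpolation=cv2.INTER_CUBIC))
for cr in((565,183),(555,180)):
  u=300+(cr[0]-400)/400*140;v=180+cr[1]/326*110
  o,d=ray('scene',u,v)
  for y in(-.0715,-.0765):print(o+d*(y-o[1])/d[1])
E
```

```text
[ 0.53228221 -0.0715      0.07881362]
[ 0.53464624 -0.0765      0.07639314]
[ 0.54048592 -0.0715      0.07944873]
[ 0.54288836 -0.0765      0.07703123]
```

View pics/s6.png

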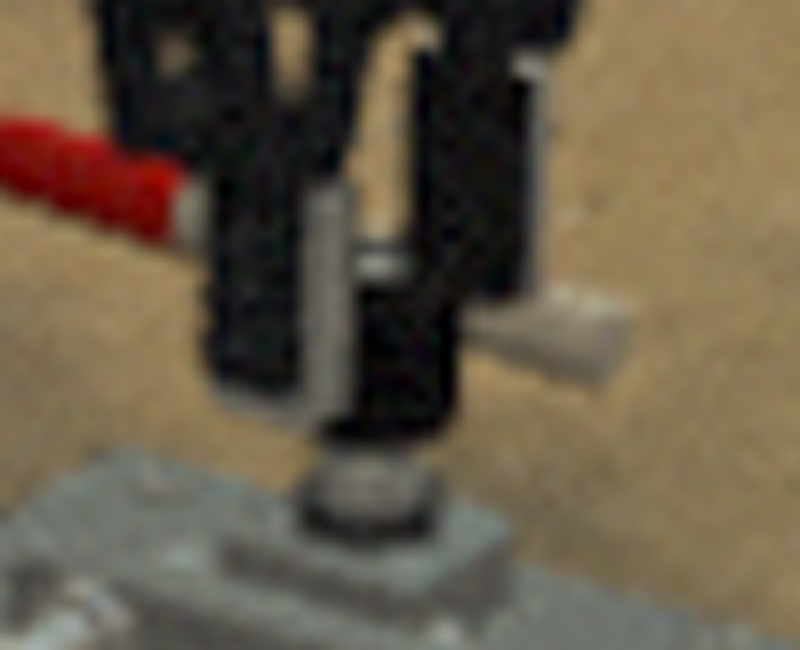

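The rear fingertip is at z≈0.077, beside the upper part of the knob. I'll lower it 8 mm more and close.

Call:
servo_tool([
  [[48, 0, 0, -4, 0], [48, 0, 0, -8, 0], [40, 0, 0, -8, 0], [34, 0, 0, -8, 0], [30, 0, 0, -8, 0]],
])

```text
time: 6.75
tool_pos: [0.5379, -0.1006, 0.0556]
tool_rot: [0.0, 0.998, -0.061, 0.0]
contact_force: [-0.4, 1.1, 0.1]
gripper_width: 0.35
```

Call:
servo_tool([
  [[26, 0, 0, 0, 0], [20, 0, 0, 0, 0], [16, 0, 0, 0, 0], [16, 0, 0, 0, 0], [16, 0, 0, 0, 0]],
])

```text
time: 7.38
tool_pos: [0.538, -0.1005, 0.0558]
tool_rot: [-0.0, 0.998, -0.061, 0.0]
contact_force: [-2.3, 1.8, 5.0]
gripper_width: 0.305
```

```bash
python3 - <<'E'
from plant import *
from h import *
s=state();print(s['tool_pos'],s['contact_force'],s['gripper_width'])
a=grab_frame('wrist')[:,:,::-1];b=grab_frame('scene')[180:290,300:440,::-1]
a=cv2.resize(a[200:420,190:460],(400,326));b=cv2.resize(b,(400,326),interpolation=cv2.INTER_CUBIC)
cv2.imwrite('pics/w7.png',np.hstack([a,b]))
E
```

```text
[ 0.53802687 -0.10053112  0.05583545] [-2.32761421  1.83670971  4.96244164] 0.30517591157708596
```

View pics/w7.png

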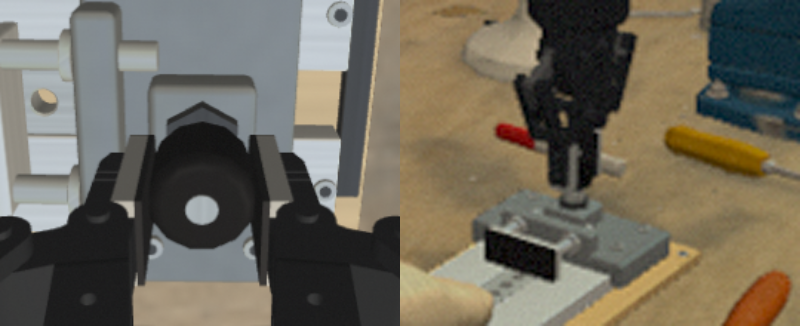

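Gripped: the opening stalled at 26 mm while 16 was commanded. Next I'll lift slowly.

Call:
servo_tool([
  [[16, 0, 0, 2, 0], [16, 0, 0, 4, 0], [16, 0, 0, 4, 0]],
])

```text
time: 7.85
tool_pos: [0.5378, -0.1005, 0.0583]
tool_rot: [-0.0, 0.998, -0.061, 0.0]
contact_force: [5.4, 0.3, -7.7]
gripper_width: 0.303
```

Call:
servo_tool([
  [[16, 0, 0, 2, 0], [16, 0, 0, 4, 0], [16, 0, 0, 4, 0]],
])

```text
time: 8.22
tool_pos: [0.5378, -0.1005, 0.0622]
tool_rot: [-0.0, 0.998, -0.061, 0.0]
contact_force: [5.6, 0.3, -8.5]
gripper_width: 0.304
```

Call:
servo_tool([
  [[16, 0, 0, 1, 0], [16, 0, 0, 1, 0], [16, 0, 0, 1, 0]],
])

```text
time: 8.6
tool_pos: [0.5378, -0.1005, 0.063]
tool_rot: [-0.0, 0.998, -0.061, 0.0]
contact_force: [5.6, 0.8, -9.2]
gripper_width: 0.305
```

```bash
python3 - <<'E'
from plant import *
from h import *
s=state();print(s['tool_pos'],s['contact_force'],s['gripper_width'])
a=grab_frame('wrist')[:,:,::-1];b=grab_frame('scene')[180:290,300:440,::-1]
a=cv2.resize(a[200:420,190:460],(400,326));b=cv2.resize(b,(400,326),interpolation=cv2.INTER_CUBIC)
cv2.imwrite('pics/w8.png',np.hstack([a,b]))
E
```

```text
[ 0.53777302 -0.10048918  0.06301432] [ 5.58268131  0.80028629 -9.2365167 ] 0.30506198852236716
```

View pics/w8.png

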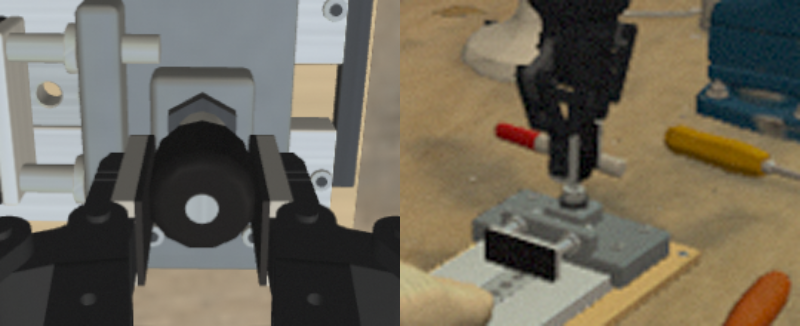

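Call:
servo_tool([
  [[16, 0, 0, 1, 0], [16, 0, 0, 2, 0], [16, 0, 0, 2, 0], [16, 0, 0, 2, 0]],
])

```text
time: 9.2
tool_pos: [0.5378, -0.1005, 0.0649]
tool_rot: [-0.0, 0.998, -0.061, 0.0]
contact_force: [6.4, 0.9, -10.7]
gripper_width: 0.305
```

Call:
servo_tool([
  [[16, 0.5, 4, 0, 0], [16, 1, 8, 0, 0], [16, 1.5, 12, 0, 0], [16, 2, 16, 0, 0], [16, 2.5, 20, 0, 0]],
])

```text
time: 9.82
tool_pos: [0.5401, -0.0829, 0.0651]
tool_rot: [0.002, 0.998, -0.061, 0.0]
contact_force: [4.3, -9.1, -10.2]
gripper_width: 0.307
```

Call:
servo_tool([
  [[16, 0.5, 4, 0, 0], [16, 1, 8, 0, 0], [16, 1.5, 12, 0, 0], [16, 2, 16, 0, 0], [16, 2.5, 20, 0, 0]],
])

```text
time: 10.45
tool_pos: [0.5428, -0.0629, 0.0651]
tool_rot: [0.002, 0.998, -0.061, 0.0]
contact_force: [6.2, -8.6, -9.7]
gripper_width: 0.305
```

```bash
python3 - <<'E'
from plant import *
from h import *
s=state();print(s['tool_pos'],s['contact_force'],s['gripper_width'])
cv2.imwrite('pics/w9.png',grab_frame('wrist')[:,:,::-1])
E
```

```text
[ 0.5427546  -0.06293275  0.06514527] [ 6.15280288 -8.55421255 -9.71901652] 0.3049148919121783
```

View pics/w9.png

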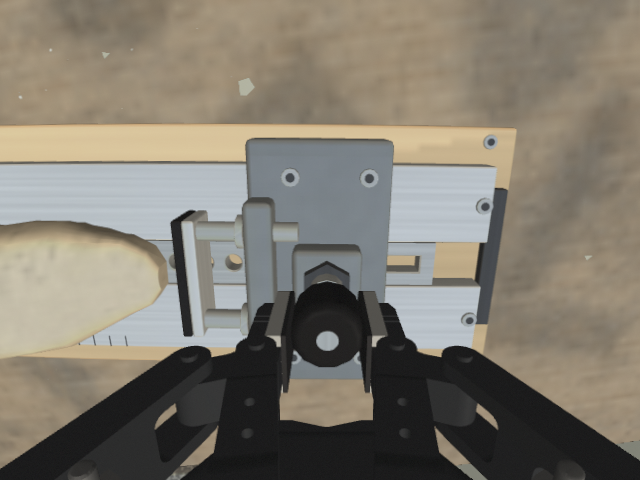

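The stop follows with a friction force of about 8.6 N, and the pad is about 10 mm from the toe. I'll continue more slowly.

Call:
servo_tool([
  [[16, 0.2, 2, 0, 0], [16, 0.5, 4, 0, 0], [16, 0.8, 6, 0, 0], [16, 1, 8, 0, 0], [16, 1.3, 10, 0, 0]],
])

```text
time: 11.12
tool_pos: [0.5441, -0.053, 0.0651]
tool_rot: [0.002, 0.998, -0.061, 0.0]
contact_force: [5.8, -7.8, -10.1]
gripper_width: 0.307
```

Call:
servo_tool([
  [[16, 0.2, 1.5, 0, 0], [16, 0.4, 3, 0, 0], [16, 0.6, 4.5, 0, 0], [16, 0.8, 6, 0, 0], [16, 1, 8, 0, 0]],
])

```text
time: 11.75
tool_pos: [0.545, -0.0461, 0.0652]
tool_rot: [0.004, 0.998, -0.061, 0.0]
contact_force: [4.7, -11.6, -10.4]
gripper_width: 0.307
```

Call:
servo_tool([
  [[16, 0.2, 1.5, 0, 0], [16, 0.4, 3, 0, 0], [16, 0.6, 4.5, 0, 0], [16, 0.8, 6, 0, 0], [16, 1, 8, 0, 0]],
])

```text
time: 12.38
tool_pos: [0.546, -0.0382, 0.0652]
tool_rot: [0.004, 0.998, -0.061, 0.0]
contact_force: [5.3, -11.5, -10.5]
gripper_width: 0.307
```

```bash
python3 - <<'E'
from plant import *
from h import *
s=state();print(s['tool_pos'],s['contact_force'],s['gripper_width'])
cv2.imwrite('pics/w10.png',grab_frame('wrist')[:,:,::-1])
E
```

```text
[ 0.54602023 -0.03821891  0.06515838] [  5.31423256 -11.52221136 -10.50459536] 0.3071420723937863
```

View pics/w10.png

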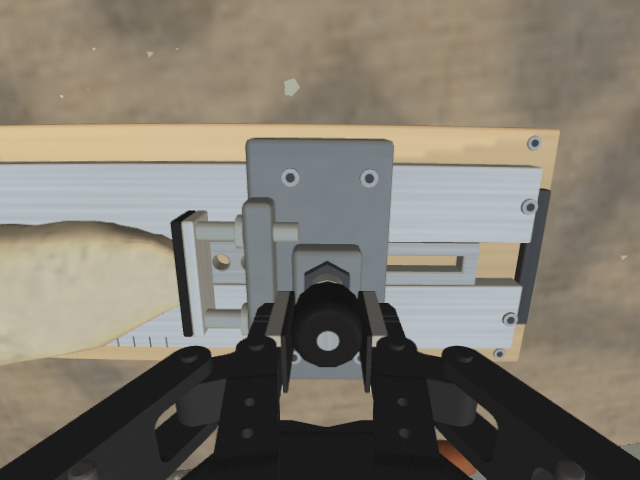

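The pad now touches the toe and pushes the cast with about 3.5 N, still fully out. I'll continue to the heel block.

Call:
servo_tool([
  [[16, 0.2, 1.2, 0, 0], [16, 0.3, 2.4, 0, 0], [16, 0.5, 3.6, 0, 0], [16, 0.6, 4.8, 0, 0], [16, 0.8, 6, 0, 0]],
])

```text
time: 13.05
tool_pos: [0.5468, -0.0322, 0.0651]
tool_rot: [0.004, 0.998, -0.061, 0.0]
contact_force: [5.4, -11.8, -10.0]
gripper_width: 0.303
```

Call:
servo_tool([
  [[16, 0.1, 1, 0, 0], [16, 0.3, 2, 0, 0], [16, 0.4, 3, 0, 0], [16, 0.5, 4, 0, 0], [16, 0.6, 5, 0, 0]],
])

```text
time: 13.68
tool_pos: [0.5475, -0.0273, 0.0651]
tool_rot: [0.004, 0.998, -0.061, 0.0]
contact_force: [5.4, -11.8, -10.7]
gripper_width: 0.304
```

Call:
servo_tool([
  [[16, 0.1, 1, 0, 0], [16, 0.3, 2, 0, 0], [16, 0.4, 3, 0, 0], [16, 0.5, 4, 0, 0], [16, 0.6, 5, 0, 0]],
])

```text
time: 14.3
tool_pos: [0.5481, -0.0228, 0.0651]
tool_rot: [0.004, 0.998, -0.061, 0.0]
contact_force: [6.0, -14.4, -10.5]
gripper_width: 0.305
```

```bash
python3 - <<'E'
from plant import *
from h import *
s=state();print(s['tool_pos'],s['contact_force'],s['gripper_width'])
cv2.imwrite('pics/w11.png',grab_frame('wrist')[:,:,::-1])
E
```

```text
[ 0.5480718  -0.02284003  0.06514948] [  6.03362827 -14.41489191 -10.51183818] 0.30506997947398024
```

View pics/w11.png

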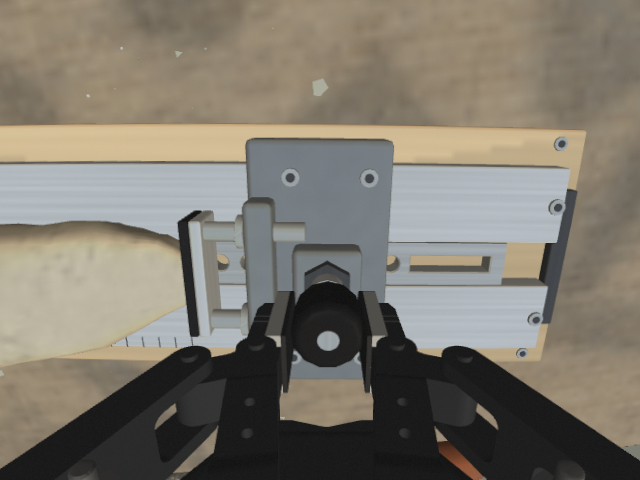

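The pad is now pressed in (rod ends at column 305, before 298) and the force has risen to 14.4 N, so the heel has seated at about 75 mm. A hole shows behind the saddle at (395,263). Next I'll measure the grid relative to the pin.

```bash
python3 - <<'E'
from plant import *
from h import *
c=calibration('wrist');t=state()['tool_pos'];d=np.array([.1283,.9917,0])
kn=atz('w',328.5,341,.1005,c);print('knob',kn,'tool',t,'d',(kn-t)@d)
for u in(223,243,398):
  p=atz('w',u,262,.023,c);print(u,(p-kn)@d,(p-t)@d)
a=cv2.imread('pics/w11.png')[230:300,190:520];cv2.imwrite('pics/w11c.png',cv2.resize(a,None,fx=2.4,fy=2.4,interpolation=cv2.INTER_CUBIC))
E
```

```text
knob [ 0.54508041 -0.02325119  0.1005    ] tool [ 0.5481031  -0.02268996  0.06516878] d -0.0009443774178903399
223 0.0584909105987365 0.057546533180846154
243 0.04715066809751137 0.04620629067962102
398 -0.04046511454079383 -0.04140949195868417
```

View pics/w11c.png

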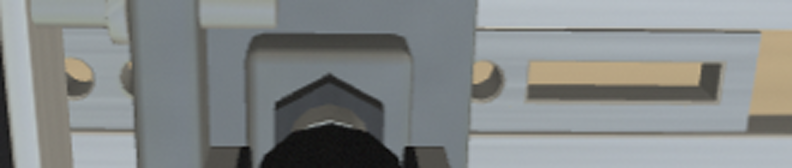

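```bash
python3 - <<'E'
from plant import *
from h import *
c=calibration('wrist');t=state()['tool_pos'];d=np.array([.1283,.9917,0])
kn=atz('w',328.5,341,.1005,c)
for u in(221.2,391.6):
  p=atz('w',u,262,.023,c);print(u,(p-kn)@d%.016,(p-t)@d%.016,(p-t)@d)
E
```

```text
221.2 0.011513358937096943 0.0105689815192066 0.0585689815192066
391.6 0.011175566177813782 0.010231188759923439 -0.03776881124007656
```

The next hole is about 10-11 mm ahead, which would leave the pad pressed in about 14 mm. I'll move up 9 mm and then feel for it.

Call:
servo_tool([
  [[16, 0.2, 1.8, 0, 0], [16, 0.5, 3.6, 0, 0], [16, 0.7, 5.4, 0, 0], [16, 0.9, 7.2, 0, 0], [16, 1.1, 9, 0, 0]],
])

```text
time: 14.98
tool_pos: [0.5492, -0.0142, 0.0652]
tool_rot: [0.005, 0.998, -0.061, 0.0]
contact_force: [5.3, -15.8, -10.5]
gripper_width: 0.302
```

Call:
servo_tool([
  [[16, 0, 0, -0.7, 0], [16, 0, 0, -1.3, 0], [16, 0, 0, -1.3, 0]],
])

```text
time: 15.35
tool_pos: [0.5492, -0.014, 0.0639]
tool_rot: [0.004, 0.998, -0.061, 0.0]
contact_force: [5.5, -13.4, -9.0]
gripper_width: 0.305
```

Call:
servo_tool([
  [[16, 0, 0, -0.4, 0], [16, 0, 0, -0.4, 0]],
])

```text
time: 15.6
tool_pos: [0.5493, -0.014, 0.0636]
tool_rot: [0.004, 0.998, -0.061, 0.0]
contact_force: [5.3, -14.1, -9.7]
gripper_width: 0.303
```

Call:
servo_tool([
  [[16, 0.1, 0.7, 0, 0], [16, 0.2, 1.3, 0, 0], [16, 0.2, 1.3, 0, 0]],
])

```text
time: 15.98
tool_pos: [0.5494, -0.0129, 0.0636]
tool_rot: [0.005, 0.998, -0.061, 0.0]
contact_force: [5.2, -15.2, -9.9]
gripper_width: 0.304
```

Call:
servo_tool([
  [[16, 0, 0, -0.4, 0], [16, 0, 0, -0.4, 0]],
])

```text
time: 16.23
tool_pos: [0.5494, -0.0129, 0.0632]
tool_rot: [0.005, 0.998, -0.061, 0.0]
contact_force: [4.9, -14.4, -10.0]
gripper_width: 0.304
```

Call:
servo_tool([
  [[16, 0, 0, -0.4, 0], [16, 0, 0, -0.4, 0]],
])

```text
time: 16.48
tool_pos: [0.5494, -0.0129, 0.0629]
tool_rot: [0.005, 0.998, -0.061, 0.0]
contact_force: [4.4, -14.6, -9.3]
gripper_width: 0.308
```

Call:
servo_tool([
  [[16, 0, 0, -0.4, 0], [16, 0, 0, -0.4, 0]],
])

```text
time: 16.73
tool_pos: [0.5494, -0.0129, 0.0626]
tool_rot: [0.005, 0.998, -0.061, 0.0]
contact_force: [4.2, -15.5, -8.2]
gripper_width: 0.308
```

Call:
servo_tool([
  [[16, 0, 0, -0.4, 0], [16, 0, 0, -0.4, 0]],
])

```text
time: 16.98
tool_pos: [0.5494, -0.0129, 0.0624]
tool_rot: [0.005, 0.998, -0.061, 0.0]
contact_force: [3.8, -15.4, -8.4]
gripper_width: 0.307
```

Call:
servo_tool([
  [[16, 0, 0, -0.4, 0], [16, 0, 0, -0.4, 0]],
])

```text
time: 17.23
tool_pos: [0.5494, -0.0126, 0.0617]
tool_rot: [0.004, 0.998, -0.061, 0.0]
contact_force: [3.6, -13.7, -9.6]
gripper_width: 0.302
```

Call:
servo_tool([
  [[16, 0, 0, -0.4, 0], [16, 0, 0, -0.4, 0]],
])

```text
time: 17.48
tool_pos: [0.5495, -0.0126, 0.0614]
tool_rot: [0.004, 0.998, -0.061, 0.0]
contact_force: [4.0, -14.2, -8.2]
gripper_width: 0.303
```

Call:
servo_tool([
  [[16, 0, 0, -0.4, 0], [16, 0, 0, -0.4, 0]],
])

```text
time: 17.73
tool_pos: [0.5495, -0.0125, 0.0611]
tool_rot: [0.004, 0.998, -0.061, 0.0]
contact_force: [4.3, -13.3, -7.1]
gripper_width: 0.305
```

A small y-shift of +0.3 mm with a faster drop suggests the chamfer entered the hole. I'll keep lowering gently.

Call:
servo_tool([
  [[16, 0, 0, -0.5, 0], [16, 0, 0, -0.5, 0]],
])

```text
time: 17.98
tool_pos: [0.5495, -0.0125, 0.0606]
tool_rot: [0.004, 0.998, -0.061, 0.0]
contact_force: [2.8, -14.0, -7.6]
gripper_width: 0.309
```

Call:
servo_tool([
  [[16, 0, 0, -0.5, 0], [16, 0, 0, -0.5, 0]],
])

```text
time: 18.23
tool_pos: [0.5495, -0.0125, 0.0601]
tool_rot: [0.004, 0.998, -0.061, 0.0]
contact_force: [3.9, -12.9, -7.5]
gripper_width: 0.303
```

Call:
servo_tool([
  [[16, 0, 0, -0.5, 0], [16, 0, 0, -0.5, 0]],
])

```text
time: 18.48
tool_pos: [0.5495, -0.0125, 0.0597]
tool_rot: [0.004, 0.998, -0.061, 0.0]
contact_force: [4.2, -13.0, -8.2]
gripper_width: 0.305
```

Call:
servo_tool([
  [[16, 0, 0, -0.5, 0], [16, 0, 0, -0.5, 0]],
])

```text
time: 18.73
tool_pos: [0.5495, -0.0125, 0.0592]
tool_rot: [0.004, 0.998, -0.061, 0.0]
contact_force: [3.6, -13.0, -7.1]
gripper_width: 0.31
```

The pin goes freely below strip level. I'll lower it a bit more and then release.

Call:
servo_tool([
  [[16, 0, 0, -0.6, 0], [16, 0, 0, -1.2, 0], [16, 0, 0, -1.2, 0]],
])

```text
time: 19.1
tool_pos: [0.5495, -0.0124, 0.0581]
tool_rot: [0.004, 0.998, -0.061, 0.0]
contact_force: [3.0, -12.5, -6.8]
gripper_width: 0.308
```

Call:
servo_tool([
  [[16, 0, 0, -0.5, 0], [16, 0, 0, -1, 0], [16, 0, 0, -1, 0]],
])

```text
time: 19.48
tool_pos: [0.5495, -0.0124, 0.0572]
tool_rot: [0.004, 0.998, -0.061, 0.0]
contact_force: [3.1, -12.5, -6.2]
gripper_width: 0.308
```

```bash
python3 - <<'E'
from plant import *
from h import *
s=state();print(s['tool_pos'],s['contact_force'],s['gripper_width'])
cv2.imwrite('pics/w12.png',grab_frame('wrist')[:,:,::-1])
E
```

```text
[ 0.54951372 -0.01240713  0.05721957] [  3.10571764 -12.54451494  -6.18830984] 0.30838809027774694
```

View pics/w12.png

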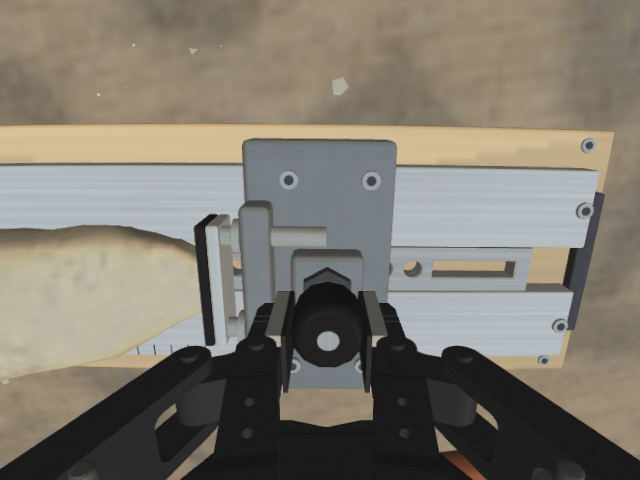

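The pad is pressed in about 14 mm and the pin is almost seated. I'll open the jaws gradually.

Call:
servo_tool([
  [[24, 0, 0, -0.5, 0], [28, 0, 0, -0.5, 0], [31, 0, 0, -0.5, 0], [36, 0, 0, -0.5, 0], [45, 0, 0, -0.5, 0]],
])

```text
time: 20.15
tool_pos: [0.5494, -0.0083, 0.0574]
tool_rot: [0.0, 0.998, -0.061, -0.0]
contact_force: [0.0, 0.7, 0.1]
gripper_width: 0.528
```

Call:
servo_tool([
  [[60, 0, 0, 0, 0], [60, 0, 0, 0, 0], [60, 0, 0, 5, 0], [60, 0, 0, 20, 0], [60, 0, 0, 40, 0]],
])

```text
time: 20.78
tool_pos: [0.5494, -0.0083, 0.0984]
tool_rot: [-0.0, 0.998, -0.061, -0.0]
contact_force: [0.3, 0.5, 0.0]
gripper_width: 0.704
```

Call:
servo_tool([
  [[60, 0, 0, 40, 0], [60, 0, 0, 80, 0], [60, 0, 0, 100, 0], [60, 0, 0, 100, 0], [60, 0, 0, 100, 0]],
])

```text
time: 21.4
tool_pos: [0.5485, -0.0082, 0.1955]
tool_rot: [-0.0, 0.998, -0.061, -0.001]
contact_force: [0.3, 0.2, -0.2]
gripper_width: 0.703
```

```bash
python3 - <<'E'
from plant import *
from h import *
import pickle
s=state();print(s['tool_pos'],s['contact_force'],s['gripper_width'])
pickle.dump(calibration('wrist'),open('w13.pkl','wb'))
cv2.imwrite('pics/w13.png',grab_frame('wrist')[:,:,::-1])
b=grab_frame('scene')[:,:,::-1];cv2.imwrite('pics/sc13.png',b)
cv2.imwrite('pics/s13.png',cv2.resize(b[205:365,200:410],None,fx=3.7,fy=3.7,interpolation=cv2.INTER_CUBIC))
E
```

```text
[ 0.54847585 -0.00815747  0.19546733] [ 0.32155027  0.21802022 -0.15740627] 0.7033853653190075
```

View pics/w13.png

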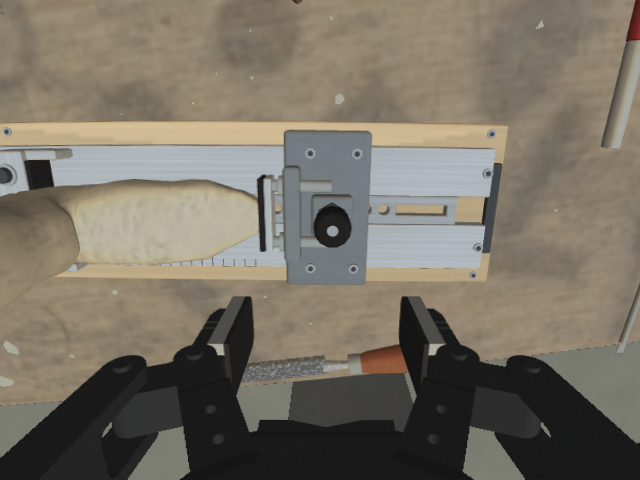

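View pics/s13.png

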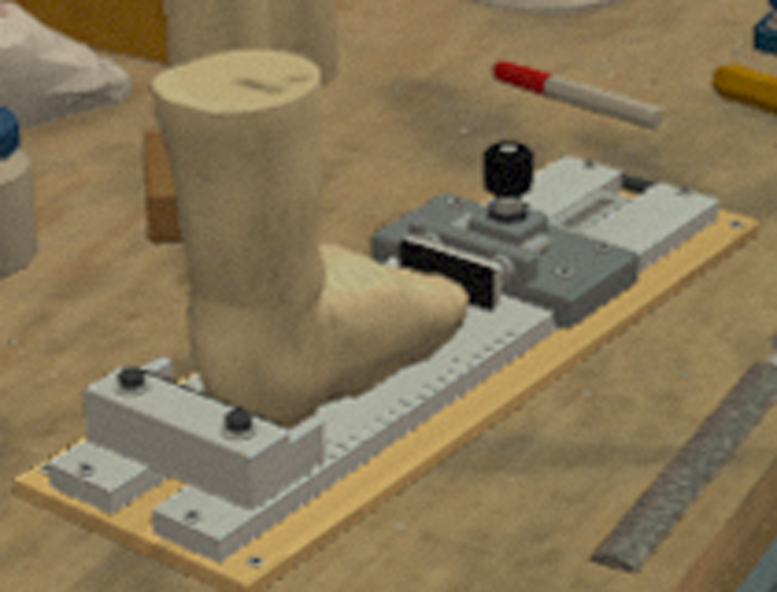

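```bash
python3 - <<'E'
from h import *
import pickle
k=np.array([.537,-.1010,0]);d=np.array([.1283,.9917,0]);n=np.array([d[1],-d[0],0])
def g(cr,z):
    o,r=ray('scene',200+cr[0]/3.7,205+cr[1]/3.7); return (o+r*((k-o)@n)/(r@n)-k)@d,(o+r*((k-o)@n)/(r@n))[2]
print(g((597,99),0),g((508,149),0))
c=pickle.load(open('w13.pkl','rb'))
for z in(.0915,.0985):
  p=atz('w',333,231,z,c);print(z,p,(p-k)@d,(p-k)@n)
p=atz('w',333,231,.0915,c)
print('pad',(atz('w',261,200,.051,c)-p)@d, [(atz('w',u,209,.023,c)-p)@d for u in(384,)])
# top and seat crops before/after
a=cv2.imread('pics/scene0.png')[220:262,340:382];b=cv2.imread('pics/sc13.png')[233:275,316:358]
cv2.imwrite('pics/cmp.png',cv2.resize(np.hstack([a,b]),None,fx=9,fy=9,interpolation=cv2.INTER_CUBIC))
E
```

```text
(np.float64(0.0020570490215112164), np.float64(0.09051066154326981)) (np.float64(0.09189122381200593), np.float64(0.09137935886505721))
0.0915 [ 0.54745445 -0.01341043  0.0915    ] 0.08820388675189916 -0.0008700640384264295
0.0985 [ 0.54946512 -0.01351826  0.0985    ] 0.08835491759636553 0.0011377545674641954
pad 0.05799779912614247 [np.float64(-0.046845324107271755)]
```

View pics/cmp.png

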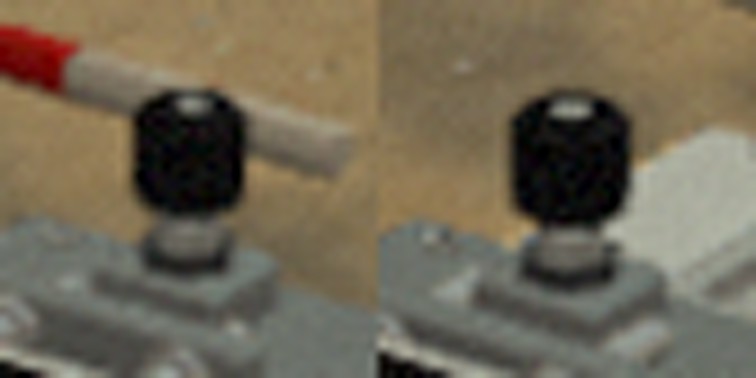

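The knob sits as low on its boss as at the start, so the pin is down. The stop has moved 88 mm, onto a hole of the grid. The pad face is 58 mm ahead of the knob, pressed in about 16 mm, and nothing is being touched. I'll hand in.

```bash
python3 -c "
from plant import *
print(state()['time']);print(job_done())"
```

```text
21.5
the job is handed in; nothing more can be done
None
```

I clamped the cast and handed the job in at 21.5 s, with the toe stop locked in a hole about 88 mm along from where it started. The hand-in gives no verdict, so what follows rests on my own checks.

**What I did:** I gripped the knob and lifted the plunger about 9 mm. I slid the stop along until the pad pushed the cast onto the heel block, which the rise in pushing force showed. I carried on to the next hole, found it by feel, lowered the pin in, then let go and backed the gripper away.

**Last checks:**
- **Pin:** the knob's top is at z ≈ 0.091 m, as at the start, and the gap under the knob looks the same, so the pin is fully down. The 88 mm travel matches the hole position I had measured.
- **Pad:** it is pressed in about 16 mm by the wrist picture, inside the 2–21.5 mm range. A rougher estimate from the movement was 14 mm.
- **Cast:** it looks upright with its heel at the heel block. I judged this from the picture and did not measure the tilt.
- **Forces:** the sideways force on the tool peaked at about 16 N in the readings at the end of each move, and includes the stop's own sliding friction. The pad's and pin's contact forces can't be read directly.
- **Tools:** the marker and rasp look unmoved. I did not check the brush and sanding block specifically.

**Disagreements:**
- **Fingertip height:** the fingertips were about 10–20 mm above the reported TCP, not 19 mm below it, so my first close missed above the knob without touching it. I corrected that from the pictures.
- **Scene camera:** it placed points 2–5 mm further along the jig than the top and wrist cameras.

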